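Set the platen height lever and clip its stop

ROBOT

A 6-joint arm with a two-finger parallel gripper is mounted at the origin on a cart in front of the work surface, level with it; the furniture and walls round the work are solid. World frame = base frame: x ahead of the robot, y to its left, z up, the work surface at z = 0. Lengths are in m, angles in rad, forces in N, time in s.
With the tool pointing down it reaches from about 0.25 to 0.775 m from the base axis. Payload 4 kg.
Tool frame: the origin (TCP) lies on the centre line of the jaws, within the pads' length; the fingertips stand 17 mm ahead of it and the grasp point (between the pads) lies 2 mm behind it; z points along the fingers, y is the line along which they close (so a half turn about z gives the same grasp; the last joint's range is limited). The gripper opens to 94 mm and grips with 3 to 60 N. Pads are 16 mm wide; open, the fingers measure 119 mm over their backs; the gripper's body (75 mm by 177 mm) begins 78 mm behind the grasp point.
Start: joints at [-1.415, 0.087, 1.371, -0, 1.684, -0.103], TCP at [0.141, -0.532, 0.223] pointing down, gripper open.
Joint ranges: [-3.1, 3.1], [-0.76, 2.03], [0.27, 2.55], [-1.08, 4.22], [0.17, 2.65], [-2.57, 2.57]. Speed limits (rad/s): [2.79, 2.79, 3.14, 3.14, 3.14, 3.14].

INTERFACE

Orientations are given as [roll, pitch, yaw] about the fixed x, y, z axes, in that order (R = Rz(yaw) Ry(pitch) Rx(roll)).
In Python, from bench import robot gives the robot as it stands.
- The arm moves only by the tool servo_tool, never from a script. Its argument "plan" is a list of rows, each a list of 7 numbers: the shift along the tool's x, y, z normalised to -1 to 1, where 1 is 0.1 m, then the turn, a rotation vector about the tool's x, y, z normalised to -1 to 1, where 1 is pi/2 rad, then the finger opening in mm, from 0 to 94. In form: [[x, y, z, ax, ay, az, gripper], ...]. A call has 1 to 12 rows; each row is the pose to reach, as a shift and turn from the pose commanded when the call began, along the tool's axes at that moment; what a row does not reach only later rows make up. A row lasts 1/12 s, in which the tool goes at most 41.7 mm and 7.16 degrees, less where a joint would pass 70% of its speed; a pose out of reach is approached as far as the arm can. A call with a number of a shift or a turn outside -1 to 1 is refused whole. A call with a gripper value outside its range is refused whole. The fingers move at their own pace and stop on an object; the grip force is fixed at half the most. Time passes only in rows, so rows that repeat a pose let the fingers close. It gives the time, the measured TCP pose, the force, the opening and the grip force at its end, in the units of the state.
- robot.get_obs(): the state, without advancing time (a new reading comes with each control period).
- robot.snapshot(name): name is "scene" or "top"; returns the picture (480x640x3 uint8, red, green, blue); there is no depth.
- robot.camera_params(name): a dict with "camera_matrix" (3x3 intrinsics, pixels), "rvec" (rotation vector, rad) and "tvec" (3), from world to camera coordinates, as OpenCV has them. Camera axes: x right, y down, z forward; pixel columns grow to the right and rows downward; lengths in m; the calibration is good to about 2 mm. A picture is of the moment at which its call begins. camera_params takes no time and is no camera call.
- robot.close_job(): hands the job in; it is judged then, once.
Trained networks look in the newest picture that a camera, given by its name, has taken for a name from the list of things; names that differ only in an ending like _2 or _b are one class to them, and where a whole thing is asked for, a point or a joint stands for the part that bears it (a point fixed in the world has none). Each returns a list of dicts, best first, with "conf" (0 to 1); they miss things now and then, are a little off and sometimes report something else, mostly with a low value. They report only what shows in the picture. A call takes as long as a camera call.
- robot.find_in(thing, camera): "extent" ([centre column, centre row, width, height] in pixels, round what is visible of it).
The state is a dict: "time": time; "joint_positions": joint angles; "qvel": joint speeds; "joint_torque": joint torques, N m; "tool_pos": TCP position; "ee_rot": TCP orientation; "wrist_force": force on the tool from outside, world axes, zero at the start; "wrist_torque": the same for the moment, N m; "width": finger opening in m; "finger_force": force on a finger pad.
Only numpy, scipy, OpenCV 4.12 (cv2) and the standard library are available. Lean on these libraries where they do the work, as an engineer would, in place of code of your own. Each camera call takes 0.05 s, during which the arm holds its last target. There are 200 camera calls.

TASK

Set the platen height for the next garment: swing the lever on the quadrant round until it lines up with the arrow-shaped pointer, without disturbing the pointer. Then take the spring clip off the wall of the steel parts bin and clip it astride the quadrant's rim, close up against the left side of the lever, so that the lever cannot creep back down while printing. Leave everything else on the bench standing where it is.

Things in the scene. Friction and masses are not known exactly. Their poses are not given: they have to be found in the camera images.
- platen_base: small platen base, fixed to the bench: grey foot (125 mm deep, 122 mm wide), behind an upright metal quadrant plate that faces the robot a padded platen (92x150 mm, top about 0.10 m up). Origin: on the bench under the middle of the quadrant plate; x along the plate's normal, from the robot's side towards the platen, y left along the plate, z up
- quadrant_pivot (a point): pivot of lever and pointer, 35 mm above the bench in the mid-plane of the quadrant plate; axes as platen_base. The plate is 4 mm thick (x -2 to +2 mm); its upper edge is a bare circular rim of radius 115 mm about this pivot, from 1.2 rad left to 1.2 rad right of upright, so its highest point is 150 mm above the bench
- lever (a joint): angle of the height lever about the quadrant pivot (rad): 0 upright, + leaning right (-y of platen_base), - leaning left, ends at -1.0 and +1.0. It starts to the left of the pointer. Its friction (0.22 N m, about 1.3 N at the grip) keeps it where it is left; turning it right raises the platen 12 mm per rad
- lever_grip (a point): on the axis of the lever's black round grip, 165 mm from the pivot, 9.5 mm in front of the plate's mid-plane; x as the plate's normal, y left, z outward along the lever. The grip is 18 mm across, 138 to 184 mm from the pivot; below it the lever is a flat steel strip, 7.5 to 12 mm before the plate's mid-plane, 10 to 11 mm wide near the rim
- pointer (a joint): angle of the pointer about the same pivot, same zero and sense as the lever (rad). A stiff clamp screw holds it at the required setting; it lies flat on the plate, beneath the lever's path
- pointer_tip (a point): tip of the dark steel arrow-shaped pointer, 92 mm from the pivot; z points outward along the pointer. The arrowhead is 26 mm wide and 24 mm long
- parts_bin: open sheet-steel parts bin, 100 mm deep (its x), 140 mm wide (its y), 60 mm high, walls 4 mm, fixed to the bench; origin under its centre. Two thread spools stand in its back half; the spring clip sits on its front (-x) wall
- clip: spring clip like a black clothes peg, 77 mm tall, 20 mm wide, two handles up, two jaws down, closed on the bin's front wall. Origin on the hinge pin; z up along the handles, y along the pin and the edge it sits on, x across. The handles' outer faces are 41 mm apart 32 mm above the pin and 50 mm apart at the top, 50 mm above the pin. 52 g
- clip_jaw (a joint): opening of the clip (rad), sprung shut: 0 closed on a 4 mm edge, -0.12 closed on nothing, 0.5 fully open with the pads 18 mm apart. Squeeze the handles along the clip's x until they stop, parallel and 26 mm apart (about 7 N, 32 mm above the pin). Both halves turn equally, so clip, which is the half at -x, then tilts 0.25 rad
- clip_mouth (a point): point midway between the closed jaw pads, 28 mm below the hinge pin; axes as clip. The rubber pads reach from 24 to 32 mm below the pin and are 20 mm wide; on the bin the wall's top is about 13 mm below the pin, and an edge can enter to 6 mm below it
- card_tray: open card tray 126x98x55 mm, fixed to the bench on the other side of the platen base from the bin; origin under its centre
- ink_bottle_white: white ink bottle with a black cap, 58 mm across, 140 mm tall, standing close behind the quadrant's left end; origin at the centre of its underside
- silver_tape: roll of tape standing on its end, 55 mm across, 50 mm tall, close to the right of the platen base; origin at the centre of its underside
- patterned_box: upright printed carton 67x76x150 mm, behind on the right; origin at the centre of its underside
- swab_jar: white jar with screw lid, 69 mm across, 74 mm tall, far left; origin at the centre of its underside
- hex_key: small hex key lying flat, 69x70x5 mm, in front of the platen base; origin at the centre of its underside
- note_cards: stack of note cards 73x98x8 mm, front left of the platen base; origin at the centre of its underside
- spanner: open spanner lying flat, 85x139x5 mm, far right; origin at the centre of its underside
- wipes_pack: pack of wipes 94x134x34 mm, right, in front of the keyboard; origin at the centre of its underside
- thread_spool_1: thread spool, 30 mm across, 40 mm tall, standing in the parts bin; origin at the centre of its underside
- thread_spool_2: second thread spool, 30 mm across, 40 mm tall, standing in the parts bin; origin at the centre of its underside
- dropper: small dropper bottle, 26 mm across, 44 mm tall, standing in the card tray; origin at the centre of its underside

How it is judged:
On the way:
1. the lever stands in line with the pointer (within 0.07 rad) and is still (angle between the z axis of lever_grip and the z axis of pointer_tip, either way round below 0.07 rad and velocity of joint lever between -0.05 and 0.05 rad/s), for 0.3 s.
At the end, for the whole second after the job is handed in: Lever within 0.07 rad of the pointer. Clip released, at rest, closed across the quadrant's rim (within 0.2 rad of square), its pads' middle 4 to 27 mm in from the rim and 12 to 27 mm left of the lever's centre line: it touches the lever's left edge or stands at most about 12 mm off it (angle between the z axis of lever_grip and the z axis of pointer_tip, either way round below 0.07 rad and y of clip_mouth in the frame of lever_grip between 0.012 and 0.027 m and z of clip_mouth in the frame of lever_grip between -0.077 and -0.055 m and x of clip_mouth in the frame of quadrant_pivot between -0.005 and 0.005 m and angle between the x axis of clip and the x axis of platen_base, either way round below 0.2 rad and value of joint clip_jaw between -0.07 and 0.1 rad and linear speed of clip below 0.02 m/s).
It fails at once if the pointer is knocked off its setting (tip moved 6 mm) (distance of pointer_tip from where it was at the start of the episode above 0.006 m).
It fails at once if another loose thing is pushed more than 30 mm (distance of any of ink_bottle_white, silver_tape, patterned_box, swab_jar, hex_key, note_cards, spanner, wipes_pack, thread_spool_1, thread_spool_2, dropper from where it was at the start of the episode above 0.03 m).
It fails at once if another loose thing is knocked over (angle between any of ink_bottle_white, silver_tape, patterned_box, swab_jar, hex_key, note_cards, spanner, wipes_pack, thread_spool_1, thread_spool_2, dropper's own z axis and vertical above 0.5 rad).
It also fails if it takes over 66 s, if anything falls off the work surface, if the arm or the gripper's body presses on something with over 40 N, if the wrist force passes 120 N, or if a joint passes its speed limit or range.

## Working session

There is one attempt and no reset: what is moved stays moved. The work goes in short steps, Python scripts to look and compute and a tool call to move; the robot and the scene stay as the last step left them, time stands still between calls to the robot, and variables do not carry over. Pictures are saved under pics/ and viewed, at most 10 in all, crops included, and the job is handed in when it is done.

Besides the shell and the picture viewer there is one more tool, called after "Call:" as name(argument=value, ...) on one line, values as JSON. servo_tool: Moves the arm, as the interface text tells. Scaled input: -1 to 1 covers 0.1 m each way for a shift and pi/2 rad each way for a turn. Its arguments: {"type":"object","properties":{"plan":{"type":"array","items":{"type":"array","items":{"type":"number"}}}},"required":["plan"]}

```bash
mkdir -p pics; python3 - <<'E'
from bench import robot
import cv2,numpy as np
for n in("scene","top"):
    im=robot.snapshot(n); cv2.imwrite(f"pics/{n}0.png",im[:,:,::-1])
    p=robot.camera_params(n); print(n,np.round(p["camera_matrix"],1).tolist(),np.round(p["rvec"],4),np.round(p["tvec"],4))
    R=cv2.Rodrigues(np.array(p["rvec"]))[0]; print("cam pos",-R.T@np.array(p["tvec"]).ravel())
    for t in("clip","lever_grip","pointer","parts_bin","platen_base"):
        print(t,[(np.round(d["extent"]),round(d["conf"],2)) for d in robot.find_in(t,n)[:2]])
print(robot.get_obs())
E
```

```text
scene [[601.0, 0.0, 308.6], [0.0, 601.0, 224.4], [0.0, 0.0, 1.0]] [ 2.2843 -0.6536  0.2951] [-0.4437  0.2672  1.948 ]
cam pos [-0.28560949 -1.2257448   1.57442847]
clip [(array([334., 292.,  15.,  20.]), 0.46)]
lever_grip [(array([279., 222.,  22.,  53.]), 0.76)]
pointer []
parts_bin [(array([348., 304.,  48.,  50.]), 0.93)]
platen_base [(array([300., 226.,  55.,  64.]), 0.7)]
top [[530.7, 0.0, 327.0], [0.0, 530.7, 232.2], [0.0, 0.0, 1.0]] [ 2.0781 -2.1518  0.2168] [-0.0019  0.5421  1.6611]
cam pos [ 0.19592654 -0.01237883  1.73628074]
clip [(array([412., 258.,  11.,  15.]), 0.44)]
lever_grip []
pointer []
parts_bin [(array([415., 247.,  54.,  40.]), 0.9)]
platen_base [(array([314., 248.,  69.,  47.]), 0.76), (array([225., 245.,   5.,   7.]), 0.56)]
{'time': 0.6, 'joint_positions': array([-1.41513430e+00,  8.71757662e-02,  1.37069540e+00,  4.81278546e-06,
        1.68359767e+00, -1.03107179e-01]), 'qvel': array([-0.00267833, -0.00040925,  0.00012312,  0.00120003, -0.00057824,
        0.00054798]), 'joint_torque': array([-1.78964819e-04, -3.39778376e+01, -3.02414596e+01,  7.17430492e-02,
        2.36941996e-02,  6.11238505e-06]), 'tool_pos': array([ 0.14073606, -0.53170764,  0.22252147]), 'ee_rot': array([3.14146901e+00, 7.98637272e-06, 2.58769748e-01]), 'wrist_force': array([-0.11619534, -0.43723901, -1.02197563]), 'wrist_torque': array([-0.0189144 ,  0.00307321,  0.02890539]), 'finger_force': 0.0, 'width': 0.0936375028101451}
```

```bash
python3 - <<'E'
import cv2
a=cv2.imread("pics/scene0.png")[180:330,220:400]; cv2.imwrite("pics/s1.png",cv2.resize(a,None,fx=4,fy=4,interpolation=cv2.INTER_CUBIC))
a=cv2.imread("pics/top0.png")[200:300,260:460]; cv2.imwrite("pics/t1.png",cv2.resize(a,None,fx=4,fy=4,interpolation=cv2.INTER_CUBIC))
E
```

```text
(no output)
```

View pics/s1.png

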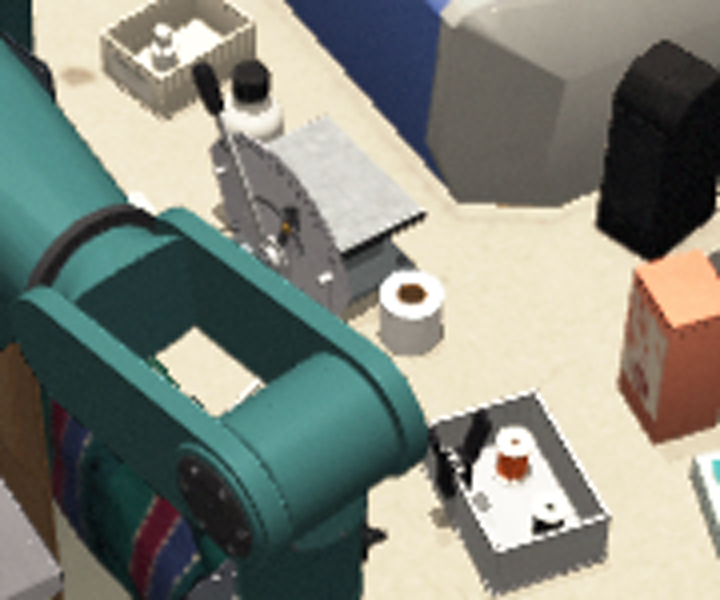

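View pics/t1.png

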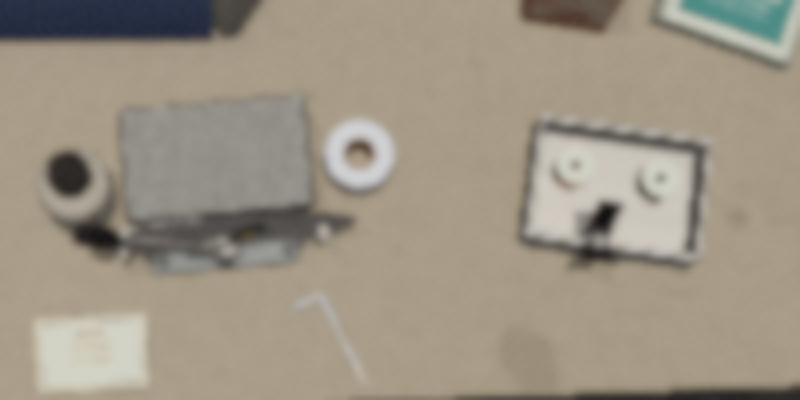

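```bash
cat >h.py <<'E'
import cv2,numpy as np
from bench import robot
from scipy.optimize import least_squares
C={n:(lambda p:(np.array(p["camera_matrix"],float),np.array(p["rvec"],float),np.array(p["tvec"],float)))(robot.camera_params(n)) for n in("scene","top")}
def proj(n,P):
    K,r,t=C[n]; return cv2.projectPoints(np.array(P,float).reshape(-1,1,3),r,t,K,None)[0].reshape(-1,2)
def tri(a,b): # scene px, top px
    P=[C[n][0]@np.c_[cv2.Rodrigues(C[n][1])[0],C[n][2].reshape(3,1)] for n in("scene","top")]
    X=cv2.triangulatePoints(*P,np.array(a,float).reshape(2,1),np.array(b,float).reshape(2,1)).ravel(); X=X[:3]/X[3]
    return X,np.linalg.norm(proj("scene",X)[0]-a),np.linalg.norm(proj("top",X)[0]-b)
def onz(n,px,z):
    K,r,t=C[n];R=cv2.Rodrigues(r)[0];c=-R.T@t.ravel();d=R.T@np.linalg.inv(K)@np.array([*px,1.]);return c+d*(z-c[2])/d[2]
def T(pose,P):
    x,y,a=pose;P=np.array(P,float).reshape(-1,3);c,s=np.cos(a),np.sin(a)
    return np.c_[x+c*P[:,0]-s*P[:,1],y+s*P[:,0]+c*P[:,1],P[:,2]]
def zoom(n,im,c0,r0,w,h,f,lines,name):
    a=cv2.resize(im[r0:r0+h,c0:c0+w],None,fx=f,fy=f,interpolation=cv2.INTER_CUBIC)
    for P,col in lines:
        q=((proj(n,P)-[c0,r0]+.5)*f-.5).round().astype(int);cv2.polylines(a,[q.reshape(-1,1,2)],False,col,1)
    return a
E
python3 - <<'E'
from h import *
s=lambda c,r:np.array([220+c/4,180+r/4])-.375
t=lambda c,r:np.array([260+c/4,200+r/4])-.375
for n,a,b in[("hub",s(270,250),t(228,245)),("gripTop",s(205,68),t(85,232)),("gripBot",s(215,108),t(120,243)),("gold",s(290,226),t(245,230))]: print(n,*tri(a,b))
pl=[onz("top",t(*q),.1) for q in[(120,107),(303,95),(313,205),(130,222)]];print(np.round(pl,3))
bn=[onz("top",t(*q),.06) for q in[(540,118),(708,140),(692,264),(520,242)]];print(np.round(bn,3))
bm=[(.05,.07,.06),(.05,-.07,.06),(-.05,-.07,.06),(-.05,.07,.06)]
f=least_squares(lambda p:(T(p,bm)-bn).ravel(),[.5,-.2,0]);print("bin",f.x,f.cost)
sb=[proj("scene",q)[0] for q in T(f.x,bm)];print("scene bin corners crop",np.round([(q-[220,180]+.375)*4 for q in sb]))
E
```

```text
hub [0.44853706 0.01684729 0.04306524] 0.5804835825708412 0.8065952675226403
gripTop [0.44371145 0.11925026 0.18011376] 0.009990308575793213 0.014817832345620558
gripBot [0.43873092 0.09509976 0.15477865] 0.05677673605655228 0.08303494608651554
gold [0.45694055 0.00131883 0.08191211] 0.08825822345302432 0.12354902871723518
[[ 0.555  0.097  0.1  ]
 [ 0.56  -0.048  0.1  ]
 [ 0.472 -0.052  0.1  ]
 [ 0.463  0.091  0.1  ]]
[[ 0.543 -0.239  0.06 ]
 [ 0.52  -0.373  0.06 ]
 [ 0.42  -0.353  0.06 ]
 [ 0.443 -0.217  0.06 ]]
bin [ 0.48155801 -0.29564636 -0.18099138] 1.4454972945366355e-05
scene bin corners crop [[529. 383.]
 [604. 510.]
 [488. 548.]
 [417. 417.]]
```

```bash
cat >ov.py <<'E'
from h import *
def rim(p,x):
    a=np.linspace(-1.2,1.2,40); return T(p,np.c_[0*a+x,-.115*np.sin(a),.035+.115*np.cos(a)])
def rad(p,x,ang,r0,r1): return T(p,[[x,-r*np.sin(ang),.035+r*np.cos(ang)] for r in(r0,r1)])
def run(ims,p,lev,pt,name,extra=[]):
    L=[(rim(p,-.002),(0,255,0)),(rim(p,.002),(0,255,255)),(rad(p,-.0095,lev,0,.184),(0,0,255)),(rad(p,-.004,pt,0,.092),(255,0,0))]+extra
    t=zoom("top",ims["top"],268,238,98,40,4,[],0);t2=zoom("top",ims["top"],268,238,98,40,4,L,0)
    s=zoom("scene",ims["scene"],262,190,49,80,7,[],0)[:,:400];s2=zoom("scene",ims["scene"],262,190,49,80,7,L,0)
    o=np.zeros((600,800,3),np.uint8)
    s=zoom("scene",ims["scene"],264,190,62,72,6,[],0);s2=zoom("scene",ims["scene"],264,190,62,72,6,L,0)
    o[:432,:372]=s;o[:432,400:772]=s2;o[434:594,:392]=t;o[434:594,400:792]=t2
    cv2.imwrite(name,o)
E
python3 - <<'E'
from ov import *
run({n:cv2.imread(f"pics/{n}0.png") for n in("scene","top")},[.458,.016,.05],-.6,.33,"pics/o1.png")
E
```

```text
(no output)
```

View pics/o1.png

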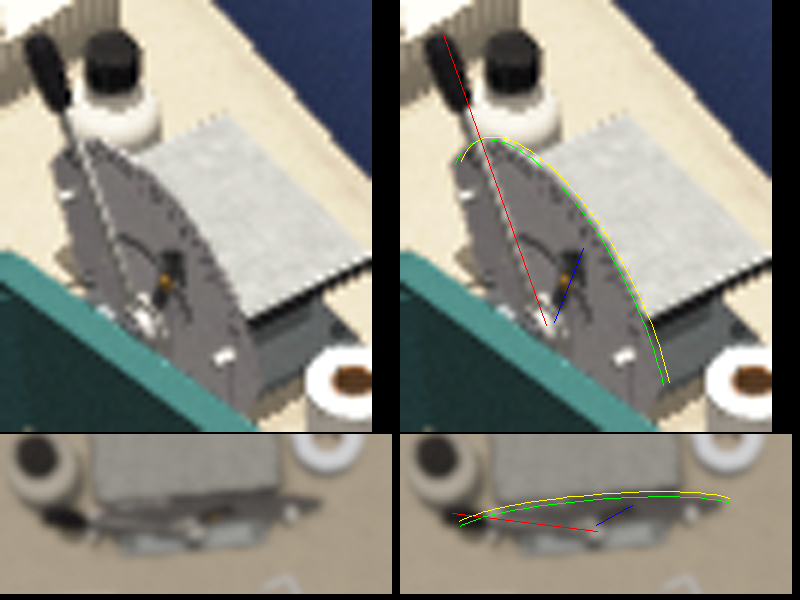

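```bash
cat >fit.py <<'E'
from ov import *
S=lambda c,r:np.array([264+(c+.5)/6-.5,190+(r+.5)/6-.5]); Tp=lambda c,r:np.array([268+(c+.5)/4-.5,238+(r-434+.5)/4-.5])
def seg(n,px,P):
    q=proj(n,P); return np.linalg.norm(q-px,axis=1).min()
def res(v):
    p=v[:3];lev,pt=v[3:5];o=[]
    fine=lambda x,a,r0,r1:T(p,[[x,-r*np.sin(a),.035+r*np.cos(a)] for r in np.linspace(r0,r1,60)])
    a=np.linspace(-1.2,1.2,300);R=T(p,np.c_[0*a,-.115*np.sin(a),.035+.115*np.cos(a)])
    g=T(p,[[-.0095,-.161*np.sin(lev),.035+.161*np.cos(lev)]])
    o+=list(proj("scene",g)[0]-S(48,73)); o+=list(proj("top",g)[0]-Tp(68,521))
    for q in[(97,140),(190,217),(228,270),(248,317)]: o.append(seg("scene",S(*q),R))
    o+=list((proj("scene",R[:1])[0]-S(53,158))*.7)+list((proj("top",R[-1:])[0]-Tp(322,504))*.7)
    o.append(seg("scene",S(90,190),fine(-.0095,lev,0,.13)));o.append(seg("scene",S(118,265),fine(-.0095,lev,0,.13)))
    tip=T(p,[[-.004,-.092*np.sin(pt),.035+.092*np.cos(pt)]])
    o+=list(proj("scene",tip)[0]-S(178,249)); o.append(seg("scene",S(165,281),fine(-.005,pt,.02,.09)))
    o.append(seg("top",Tp(212,516),fine(-.005,pt,.02,.09)))
    o.append((p[2]-.05)/.03)
    return np.array(o)
f=least_squares(res,[.456,.018,.05,-.6,.33],loss="soft_l1",diff_step=1e-4)
print(np.round(f.x,4));print(np.round(res(f.x),2))
E
python3 fit.py; python3 - <<'E'
from fit import *
# clip from crop: scene handles tops (485,415)?,(435,435); top handle tops
im=cv2.imread("pics/scene0.png");a=zoom("scene",im,322,276,60,60,6,[],0)
im=cv2.imread("pics/top0.png");b=zoom("top",im,386,222,60,50,7,[],0)
o=np.zeros((360,790,3),np.uint8);o[:360,:360]=a;o[:350,370:790]=b;cv2.imwrite("pics/clip.png",o)
E
```

```text
[ 0.4566  0.0192  0.0723 -0.6024  0.3499]
[-0.   -0.5  -0.13 -0.15  0.24  0.23  0.92  0.59 -0.34  0.38  0.58 -0.8
  0.34  0.31  0.38 -0.3   0.09  0.24  0.74]
[ 0.4566  0.0192  0.0723 -0.6024  0.3499]
[-0.   -0.5  -0.13 -0.15  0.24  0.23  0.92  0.59 -0.34  0.38  0.58 -0.8
  0.34  0.31  0.38 -0.3   0.09  0.24  0.74]
```

View pics/clip.png

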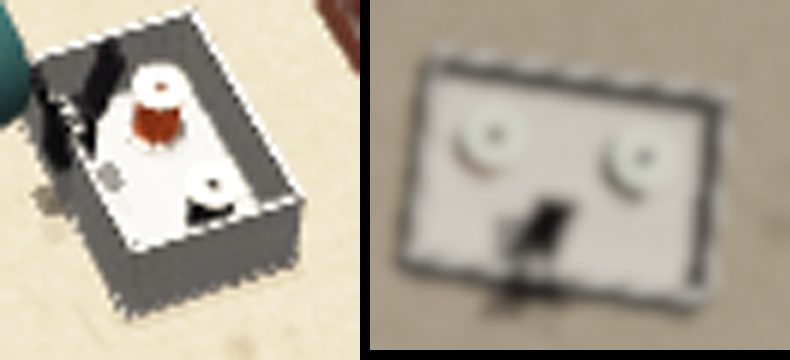

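```bash
cat >fb.py <<'E'
from h import *
S=lambda c,r:np.array([322+(c+.5)/6-.5,276+(r+.5)/6-.5]); Tp=lambda c,r:np.array([386+(c-370+.5)/7-.5,222+(r+.5)/7-.5])
sc=[S(*q) for q in[(192,10),(302,198),(137,248),(35,58)]];tc=[Tp(*q) for q in[(435,50),(732,97),(710,303),(403,265)]]
bm=np.array([(.05,.07,.06),(.05,-.07,.06),(-.05,-.07,.06),(-.05,.07,.06)])
def res(v): return np.r_[(proj("scene",T(v[:3],bm))-sc).ravel(),(proj("top",T(v[:3],bm))-tc).ravel()]
f=least_squares(res,[.48,-.295,-.18],loss="soft_l1",x_scale=.1);p=f.x
def inv(X): c,s=np.cos(p[2]),np.sin(p[2]);d=X[:2]-p[:2];return c*d[0]+s*d[1],-s*d[0]+c*d[1],X[2]
if __name__=="__main__":
    print(p,np.round(res(p),1))
    X,a,b=tri(S(113,44),Tp(560,203));print("back handle top",X,a,b,"in bin",np.round(inv(X),4))
    print("wall cross top",inv(onz("top",Tp(530,272),.06)))
    for y in(0,.01,.02): print(y,[np.round((proj("scene",T(p,[q]))[0]-[322,276])*6) for q in[(-.026,y,.123),(-.07,y,.123),(-.048,y,.06)]],[np.round((proj("top",T(p,[q]))[0]-[386,222])*7+[370,0]) for q in[(-.026,y,.123),(-.07,y,.123),(-.048,y,.06)]])
E
python3 fb.py
```

```text
[ 0.48346176 -0.30030498 -0.18371513] [-0.3 -1.3  0.1 -0.6 -1.5  0.4 -2.2 -0.8  0.2 -0.3  0.9 -0.7  0.7  0.3
  0.9 -0.7]
back handle top [ 0.4610132  -0.28263154  0.1214265 ] 0.03688229082863085 0.04786254055552232 in bin [-0.0253  0.0133  0.1214]
wall cross top (np.float64(-0.047350385379127065), np.float64(0.014850500649007439), np.float64(0.06000000000000005))
0 [array([120.,  59.]), array([41., 83.]), array([ 75., 146.])] [array([587., 205.]), array([576., 303.]), array([559., 275.])]
0.01 [array([112.,  45.]), array([34., 68.]), array([ 67., 132.])] [array([565., 202.]), array([553., 300.]), array([537., 272.])]
0.02 [array([104.,  31.]), array([26., 54.]), array([ 60., 118.])] [array([542., 198.]), array([531., 296.]), array([516., 269.])]
```

```bash
cat >go.py <<'E'
from h import *
from scipy.spatial.transform import Rotation as Ro
PB=[.4566,.0192,.0723]; CL=(.4387,-.2787,.073); CY=-.184
def plate(r,ang,x): return T(PB,[[x,-r*np.sin(ang),.035+r*np.cos(ang)]])[0]
def ori(yaw,tilt=0): # tilt about plate normal, + = tool top leans right
    return Ro.from_rotvec(tilt*np.array([np.cos(PB[2]),np.sin(PB[2]),0]))*Ro.from_euler("xyz",[np.pi,0,yaw])
def legs(tg,cur=None):
    o=robot.get_obs()
    p,R=cur or (np.array(o["tool_pos"]),Ro.from_euler("xyz",o["ee_rot"]))
    for tp,tR in tg:
        n=int(np.ceil(max(np.abs(R.inv().apply(tp-p)).max()/.1,1e-9)-1e-6)) or 1
        rv=(R.inv()*tR).as_rotvec(); n=max(n,int(np.ceil(np.linalg.norm(rv)/(np.pi/2))))
        for i in range(n):
            q=p+(tp-p)/(n-i); Q=R*Ro.from_rotvec((R.inv()*tR).as_rotvec()/(n-i))
            print(np.round(R.inv().apply(q-p)/.1,3).tolist(),np.round((R.inv()*Q).as_rotvec()/(np.pi/2),3).tolist(),"->",np.round(q,3)); p,R=q,Q
E
python3 - <<'E'
from go import *
y=.07
a=plate(.165,-.6,-.0095);print(a)
legs([(np.r_[.3,-.25,.28],ori(y)),(a+[0,0,.09],ori(y)),(a,ori(y,-.25)),(plate(.165,-.25,-.0095),ori(y,-.1)),(plate(.165,.1,-.0095),ori(y,.1)),(plate(.165,.35,-.0095),ori(y,.35))])
E
```

```text
[0.44039478 0.11143636 0.17118038]
[0.753, -0.772, -0.192] [0.0, -0.0, 0.04] -> [ 0.194 -0.438  0.242]
[0.703, -0.818, -0.192] [0.0, -0.0, 0.04] -> [ 0.247 -0.344  0.261]
[0.651, -0.86, -0.192] [0.0, -0.0, 0.04] -> [ 0.3  -0.25  0.28]
[0.413, -0.877, 0.047] [-0.0, -0.0, -0.0] -> [ 0.335 -0.16   0.275]
[0.413, -0.877, 0.047] [-0.0, -0.0, -0.0] -> [ 0.37  -0.069  0.271]
[0.413, -0.877, 0.047] [-0.0, -0.0, -0.0] -> [0.405 0.021 0.266]
[0.413, -0.877, 0.047] [-0.0, -0.0, -0.0] -> [0.44  0.111 0.261]
[-0.0, -0.0, 0.9] [-0.159, 0.0, -0.0] -> [0.44  0.111 0.171]
[0.001, 0.566, -0.1] [0.095, -0.0, -0.0] -> [0.444 0.059 0.195]
[0.001, 0.574, 0.014] [0.127, -0.0, 0.0] -> [0.448 0.002 0.199]
[0.001, 0.408, 0.051] [0.159, -0.0, 0.0] -> [ 0.451 -0.038  0.19 ]
```

Call:
servo_tool(plan=[[0.753,-0.772,-0.192,0,0,0.04,94],[0.753,-0.772,-0.192,0,0,0.04,94],[0.753,-0.772,-0.192,0,0,0.04,94],[0.753,-0.772,-0.192,0,0,0.04,94]])

```text
time: 0.93
tool_pos: [0.196, -0.4351, 0.2439]
ee_rot: [3.139, -0.002, 0.2]
wrist_force: [1.2, 0.2, 0.4]
width: 0.0941
finger_force: 0.0
```

Call:
servo_tool(plan=[[0.703,-0.818,-0.192,0,0,0.04,94],[0.703,-0.818,-0.192,0,0,0.04,94],[0.703,-0.818,-0.192,0,0,0.04,94]])

```text
time: 1.18
tool_pos: [0.2476, -0.3422, 0.2616]
ee_rot: [3.141, -0.001, 0.133]
wrist_force: [0.5, 0.5, 0.3]
width: 0.0936
finger_force: 0.0
```

Call:
servo_tool(plan=[[0.651,-0.86,-0.192,0,0,0.04,94],[0.651,-0.86,-0.192,0,0,0.04,94],[0.651,-0.86,-0.192,0,0,0.04,94]])

```text
time: 1.43
tool_pos: [0.301, -0.248, 0.2812]
ee_rot: [3.141, -0.002, 0.071]
wrist_force: [0.2, 0.5, -0.8]
width: 0.0944
finger_force: 0.0
```

Call:
servo_tool(plan=[[0.413,-0.877,0.047,0,0,0,94],[0.413,-0.877,0.047,0,0,0,94],[0.413,-0.877,0.047,0,0,0,94]])

```text
time: 1.68
tool_pos: [0.336, -0.1562, 0.2757]
ee_rot: [-3.141, -0.002, 0.075]
wrist_force: [-0.1, 0.5, 0.3]
width: 0.0937
finger_force: 0.0
```

Call:
servo_tool(plan=[[0.413,-0.877,0.047,0,0,0,94],[0.413,-0.877,0.047,0,0,0,94],[0.413,-0.877,0.047,0,0,0,94]])

```text
time: 1.93
tool_pos: [0.371, -0.0657, 0.2706]
ee_rot: [-3.14, -0.001, 0.075]
wrist_force: [-0.4, -0.7, -0.5]
width: 0.0942
finger_force: 0.0
```

Call:
servo_tool(plan=[[0.413,-0.877,0.047,0,0,0,94],[0.413,-0.877,0.047,0,0,0,94],[0.413,-0.877,0.047,0,0,0,94]])

```text
time: 2.18
tool_pos: [0.4061, 0.0249, 0.2655]
ee_rot: [-3.14, -0.0, 0.075]
wrist_force: [-0.3, -0.3, 0.4]
width: 0.094
finger_force: 0.0
```

Call:
servo_tool(plan=[[0.413,-0.877,0.047,0,0,0,70],[0.413,-0.877,0.047,0,0,0,70],[0.413,-0.877,0.047,0,0,0,70],[0.413,-0.877,0.047,0,0,0,70],[0.413,-0.877,0.047,0,0,0,70]])

```text
time: 2.6
tool_pos: [0.4402, 0.1115, 0.2608]
ee_rot: [3.141, 0.001, 0.072]
wrist_force: [0.2, 0.8, -0.4]
width: 0.0706
finger_force: 0.0
```

Tracking is excellent. Descend around the grip and sweep.

Call:
servo_tool(plan=[[0,0,0.3,-0.08,0,0,70],[0,0,0.6,-0.159,0,0,70],[0,0,0.9,-0.159,0,0,70],[0,0,0.9,-0.159,0,0,70],[0,0,0.9,-0.159,0,0,70]])

```text
time: 3.02
tool_pos: [0.439, 0.11, 0.1703]
ee_rot: [2.891, 0.004, 0.069]
wrist_force: [0.9, 0.7, 0.9]
width: 0.0704
finger_force: 0.0
```

Call:
servo_tool(plan=[[0,0.11,-0.02,0.02,0,0,70],[0,0.22,-0.04,0.04,0,0,70],[0,0.34,-0.06,0.06,0,0,70],[0,0.45,-0.08,0.08,0,0,70],[0,0.566,-0.1,0.095,0,0,70],[0,0.566,-0.1,0.095,0,0,70]])

```text
time: 3.52
tool_pos: [0.4458, 0.0559, 0.2001]
ee_rot: [3.041, -0.009, 0.064]
wrist_force: [-0.1, -1.3, 1.0]
width: 0.0701
finger_force: 0.0
```

Call:
servo_tool(plan=[[0,0.11,0,0.025,0,0,70],[0,0.23,0,0.05,0,0,70],[0,0.34,0.005,0.075,0,0,70],[0,0.46,0.01,0.1,0,0,70],[0,0.574,0.014,0.127,0,0,70],[0,0.574,0.014,0.127,0,0,70]])

```text
time: 4.02
tool_pos: [0.4488, -0.0011, 0.2015]
ee_rot: [-3.044, -0.004, 0.064]
wrist_force: [-0.0, 0.4, 0.8]
width: 0.0702
finger_force: 0.0
```

Call:
servo_tool(plan=[[0,0.1,0.01,0.04,0,0,70],[0,0.2,0.02,0.08,0,0,70],[0,0.3,0.035,0.12,0,0,70],[0,0.408,0.051,0.159,0,0,70],[0,0.408,0.051,0.159,0,0,60],[0,0.408,0.051,0.159,0,0,50],[0,0.408,0.051,0.159,0,0,40],[0,0.408,0.051,0.159,0,0,30],[0,0.408,0.051,0.159,0,0,20],[0,0.408,0.051,0.159,0,0,15],[0,0.408,0.051,0.159,0,0,15],[0,0.408,0.051,0.159,0,0,15]])

```text
time: 5.02
tool_pos: [0.4506, -0.0374, 0.1904]
ee_rot: [-2.793, -0.0, 0.071]
wrist_force: [0.2, 1.6, 1.9]
width: 0.0202
finger_force: 0.7
```

```bash
python3 - <<'E'
from go import *
o=robot.get_obs();print({k:np.round(o[k],4) for k in("time","tool_pos","ee_rot","wrist_force","width","finger_force","joint_positions")})
import ov
ims={n:robot.snapshot(n)[:,:,::-1].copy() for n in("scene","top")}
for n in ims: cv2.imwrite(f"pics/{n}1.png",ims[n])
ov.run(ims,PB,.35,.35,"pics/o2.png")
E
```

```text
{'time': np.float64(5.0167), 'tool_pos': array([ 0.4506, -0.0374,  0.1904]), 'ee_rot': array([-2.7934e+00, -4.0000e-04,  7.1100e-02]), 'wrist_force': array([0.1585, 1.5585, 1.9146]), 'width': np.float64(0.0202), 'finger_force': np.float64(0.6762), 'joint_positions': array([-0.4355, -0.047 ,  1.6105,  0.3079,  1.7437,  1.0921])}
```

View pics/o2.png

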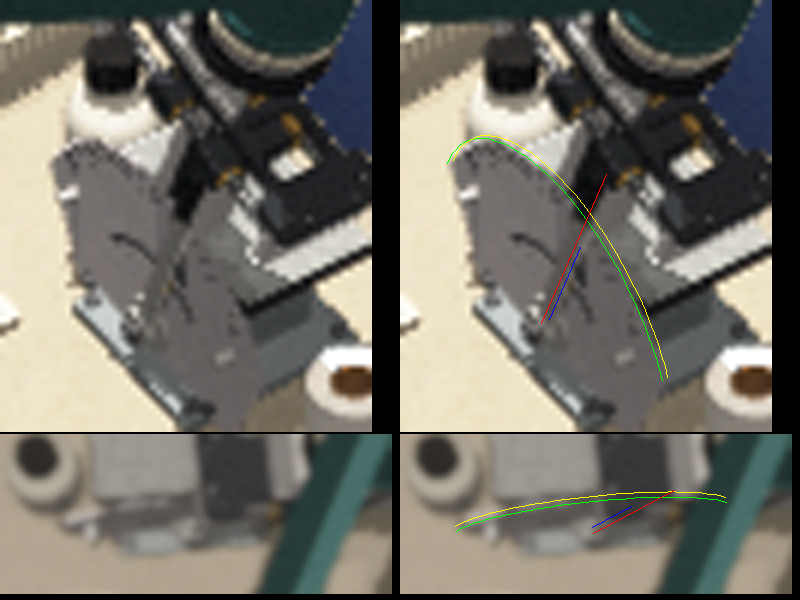

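Call:
servo_tool(plan=[[0,0,0,0,0,0,10],[0,0,0,0,0,0,10],[0,0,0,0,0,0,10],[0,0,0,0,0,0,10],[0,0,0,0,0,0,10],[0,0,0,0,0,0,10]])

```text
time: 5.62
tool_pos: [0.4506, -0.0379, 0.1902]
ee_rot: [-2.793, -0.0, 0.07]
wrist_force: [-0.3, 1.0, 2.3]
width: 0.0173
finger_force: 30.0
```

Call:
servo_tool(plan=[[0,0,0,0,0,0,50],[0,0,0,0,0,0,50],[0,0,0,0,0,0,50],[0,0,0,0,0,0,50],[0,0,-0.4,0,0,0,50],[0,0,-0.8,0,0,0,50],[0,0,-0.8,0,0,0,50]])

```text
time: 6.2
tool_pos: [0.4548, -0.0673, 0.2718]
ee_rot: [-2.799, -0.01, 0.069]
wrist_force: [-0.1, -0.4, 0.9]
width: 0.0498
finger_force: 0.0
```

```bash
python3 - <<'E'
from go import *
# leave: from above lever to above clip; yaw 1.387 aligned with clip
o=robot.get_obs()
h=np.r_[.42,-.13,.29]
legs([(h,ori(.75)),(np.r_[CL[0],CL[1],.22],ori(CY+np.pi/2))])
E
```

```text
[-0.388, 0.504, -0.377] [-0.207, -0.08, -0.428] -> [ 0.42 -0.13  0.29]
[-0.438, 0.608, 0.35] [0.0, 0.0, -0.203] -> [ 0.429 -0.204  0.255]
[-0.607, 0.44, 0.35] [0.0, 0.0, -0.203] -> [ 0.439 -0.279  0.22 ]
```

Call:
servo_tool(plan=[[-0.388,0.504,-0.377,-0.207,-0.08,-0.428,90],[-0.388,0.504,-0.377,-0.207,-0.08,-0.428,90],[-0.388,0.504,-0.377,-0.207,-0.08,-0.428,90],[-0.388,0.504,-0.377,-0.207,-0.08,-0.428,90],[-0.388,0.504,-0.377,-0.207,-0.08,-0.428,90],[-0.388,0.504,-0.377,-0.207,-0.08,-0.428,90],[-0.388,0.504,-0.377,-0.207,-0.08,-0.428,90],[-0.388,0.504,-0.377,-0.207,-0.08,-0.428,90]])

```text
time: 6.87
tool_pos: [0.418, -0.1273, 0.2839]
ee_rot: [-3.13, 0.003, 0.75]
wrist_force: [0.2, -1.0, -0.3]
width: 0.0895
finger_force: 0.0
```

Call:
servo_tool(plan=[[-0.438,0.608,0.35,0,0,-0.203,90],[-0.438,0.608,0.35,0,0,-0.203,90],[-0.438,0.608,0.35,0,0,-0.203,90],[-0.438,0.608,0.35,0,0,-0.203,90]])

```text
time: 7.2
tool_pos: [0.4264, -0.2037, 0.2454]
ee_rot: [-3.124, -0.001, 1.065]
wrist_force: [0.1, 0.9, -0.1]
width: 0.0898
finger_force: 0.0
```

Call:
servo_tool(plan=[[-0.607,0.44,0.35,0,0,-0.203,90],[-0.607,0.44,0.35,0,0,-0.203,90],[-0.607,0.44,0.35,0,0,-0.203,90],[-0.607,0.44,0.35,0,0,-0.203,90],[-0.607,0.44,0.35,0,0,-0.203,90]])

```text
time: 7.62
tool_pos: [0.4365, -0.276, 0.2128]
ee_rot: [-3.131, -0.005, 1.384]
wrist_force: [-0.4, -0.8, 0.7]
width: 0.09
finger_force: 0.0
```

```bash
python3 - <<'E'
from go import *
import ov
o=robot.get_obs();print({k:np.round(o[k],4) for k in("time","tool_pos","ee_rot","width")})
ims={n:robot.snapshot(n)[:,:,::-1].copy() for n in("scene","top")}
for n in ims: cv2.imwrite(f"pics/{n}2.png",ims[n])
ov.run(ims,PB,.35,.35,"pics/o3.png")
o=cv2.imread("pics/o3.png"); 
# replace lower-left of the sheet with the view of the clip in the scene view
o[434:594,:260]=zoom("scene",ims["scene"],310,260,65,40,4,[],0)
cv2.imwrite("pics/o3.png",o)
legs([(np.r_[CL[0],CL[1],.103],ori(CY+np.pi/2))])
E
```

```text
{'time': np.float64(7.6167), 'tool_pos': array([ 0.4365, -0.276 ,  0.2128]), 'ee_rot': array([-3.1306, -0.0051,  1.3841]), 'width': np.float64(0.09)}
[-0.015, 0.018, 0.554] [-0.003, -0.001, 0.0] -> [ 0.438 -0.277  0.158]
[-0.014, 0.015, 0.554] [-0.003, -0.001, 0.0] -> [ 0.439 -0.279  0.103]
```

View pics/o3.png

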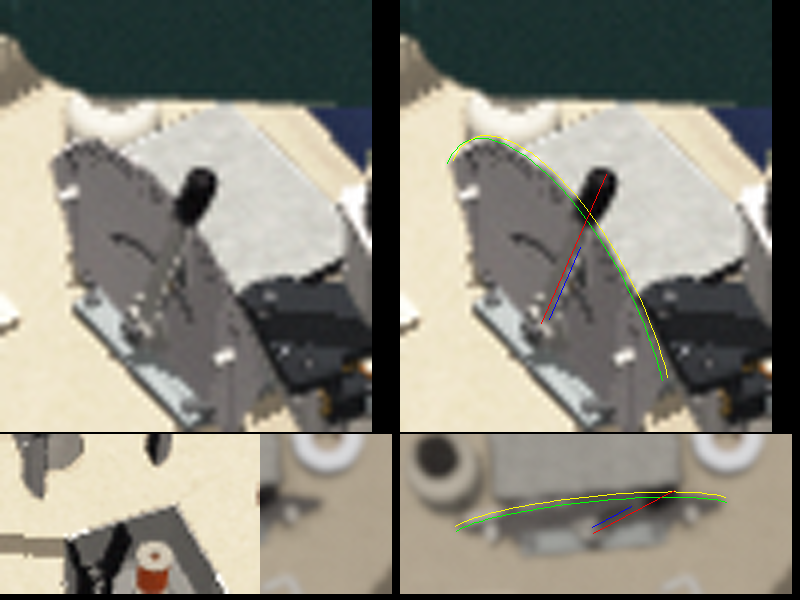

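```bash
python3 - <<'E'
from go import *
def arrow(a,x=-.004):
    P=[(0,.03),(0,.092),(.013,.068),(-.013,.068),(0,.092)]
    return T(PB,[[x,-(r*np.sin(a)+u*np.cos(a)),.035+r*np.cos(a)-u*np.sin(a)] for u,r in P])
a,b=[cv2.imread(f"pics/scene{i}.png") for i in(0,2)]
o=np.hstack([zoom("scene",a,280,214,25,34,16,[(arrow(.35),(255,120,0))],0),zoom("scene",b,280,214,25,34,16,[],0)])
cv2.imwrite("pics/arrow.png",o)
E
```

```text
(no output)
```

View pics/arrow.png

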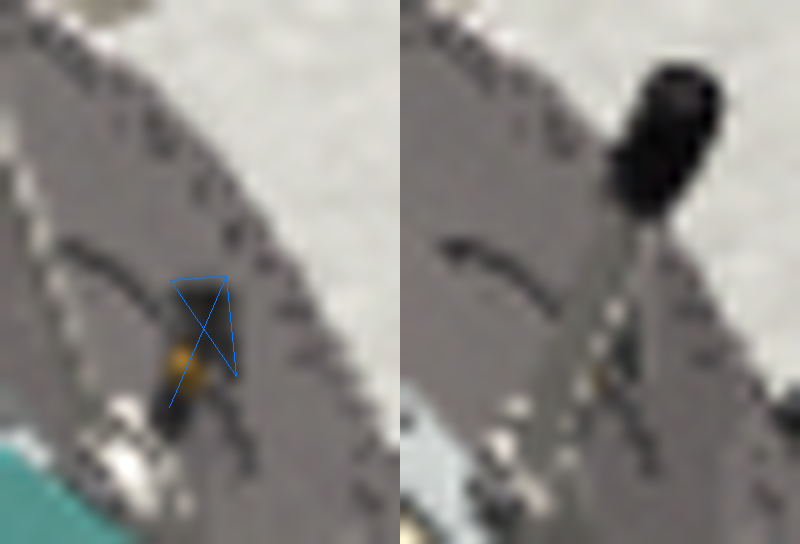

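Call:
servo_tool(plan=[[-0.015,0.018,0.2,0,0,0,90],[-0.02,0.025,0.4,0,0,0,90],[-0.029,0.033,0.6,-0.005,0,0,90],[-0.029,0.033,0.8,-0.005,0,0,90],[-0.029,0.033,0.8,-0.005,0,0,90]])

```text
time: 8.13
tool_pos: [0.4365, -0.2767, 0.1292]
ee_rot: [-3.133, -0.007, 1.388]
wrist_force: [-0.9, 0.5, -0.8]
width: 0.0901
finger_force: 0.0
```

```bash
cat >fp.py <<'E'
from go import *
im=cv2.imread("pics/scene0.png").astype(float).max(axis=2); c0,r0,w,h=286,226,14,18
F=8
def render(a,dx,dy,dark,sw):
    loc=lambda P:T(PB,[[-.004,-(r*np.sin(a)+u*np.cos(a)),.035+r*np.cos(a)-u*np.sin(a)] for u,r in P])
    m=np.zeros((h*F,w*F),np.uint8)
    for P in([(0,.092),(.013,.068),(-.013,.068)],[(sw,.07),(-sw,.07),(-sw,.015),(sw,.015)]):
        q=(proj("scene",loc(P))+[dx-c0+.5,dy-r0+.5])*F-.5
        cv2.fillPoly(m,[np.round(q*16).astype(np.int32)],255,shift=4)
    m=cv2.GaussianBlur(m.astype(float),(0,0),.5*F)/255
    return 110-dark*cv2.resize(m,(w,h),interpolation=cv2.INTER_AREA)
ob=im[r0:r0+h,c0:c0+w]
W=np.ones_like(ob); hsv=cv2.imread("pics/scene0.png")[r0:r0+h,c0:c0+w].astype(int)
W[(hsv.max(2)-hsv.min(2))>25]=0   # gold screw
W[ob>125]=0; yy,xx=np.mgrid[0:h,0:w]
W[11:]=0
def cost(v): return ((render(*v)-np.minimum(ob,112))*W/30).ravel()
for off in(0,1):
  best=None
  for a in np.arange(.2,.62,.02):
    for dx in(np.arange(-1,1.1,.25) if off else[0]):
      for dy in(np.arange(-1,1.1,.25) if off else[0]):
        for d in(60,75):
          v=(a,dx,dy,d,.004);c=(cost(v)**2).sum()
          if best is None or c<best[0]: best=(c,v)
  print(best)
  if not off: print([(round(a,2),round(min((cost((a,0,0,d,.004))**2).sum() for d in(50,60,75)),1)) for a in np.arange(.26,.56,.03)])
print(ob.astype(int))
E
python3 fp.py
```

```text
(np.float64(17.50129610884862), (np.float64(0.35999999999999993), 0, 0, 75, 0.004))
[(np.float64(0.26), np.float64(51.3)), (np.float64(0.29), np.float64(39.6)), (np.float64(0.32), np.float64(27.0)), (np.float64(0.35), np.float64(18.3)), (np.float64(0.38), np.float64(18.6)), (np.float64(0.41), np.float64(28.2)), (np.float64(0.44), np.float64(41.6)), (np.float64(0.47), np.float64(54.6)), (np.float64(0.5), np.float64(62.3)), (np.float64(0.53), np.float64(69.0)), (np.float64(0.56), np.float64(72.9))]
(np.float64(15.260202847224576), (np.float64(0.41999999999999993), np.float64(-1.0), np.float64(-0.75), 75, 0.004))
[[119 118 122 117 120 119  96 116 114 156 209 217 213 212]
 [119 120 117 116 120 120 118 116 113 112 157 213 215 212]
 [120 120 119 116 120 120 122 119  73 107 113 204 221 218]
 [112 119 119 119 116 118 119 118  94 114 116 161 209 213]
 [ 67  93 115 121 119 117 115 114 117 117  84 113 151 204]
 [105  72  91 117 119  95  90  92 113 116 115 118 110 195]
 [118 121  72  96  86  48  42  37  75 113 118 115 108 152]
 [122 122 123  75  94  61  42  38  72 113 117  94  84 107]
 [121 122 122 119  85  69  46  43  72 115 116 118 113 111]
 [122 120 123 122  92  77  44  43  54 113 117 122 114 105]
 [125 122 120 120 107 153  68  61  57 114 117 118  97  93]
 [124 122 121 118  85  88  96  97  60 111 117 118 118 116]
 [121 139 133  99  48  62  76  69  97 116 117 116 117 117]
 [121 223 206  86  43  40  86  77  72 113 118 117 119 118]
 [118 113 200  88  46  55 103 105  74 113 119 119 119 117]
 [131 173 127 147  73  87 104 103  78  80 115 116 120 116]
 [198 248 221 120 149 114 103 107 105  79 116 118 116 117]
 [107 235 247 176 170 123 106 117 107  83 111 118 119 116]]
```

```bash
python3 - <<'E'
from go import *
legs([(np.r_[CL[0],CL[1],.103],ori(CY+np.pi/2))])
E
```

```text
[-0.018, 0.027, 0.262] [-0.006, -0.005, 0.001] -> [ 0.439 -0.279  0.103]
```

Call:
servo_tool(plan=[[-0.018,0.027,0.13,0,0,0,80],[-0.018,0.027,0.25,0,0,0,70],[-0.018,0.027,0.25,0,0,0,60],[-0.018,0.027,0.25,0,0,0,52],[-0.018,0.027,0.25,0,0,0,46],[-0.018,0.027,0.25,0,0,0,42]])

```text
time: 8.63
tool_pos: [0.4409, -0.2816, 0.1087]
ee_rot: [-3.14, -0.003, 1.389]
wrist_force: [0.5, -0.4, -0.6]
width: 0.0533
finger_force: 0.0
```

Call:
servo_tool(plan=[[0,0,0,0,0,0,38],[0,0,0,0,0,0,34],[0,0,0,0,0,0,30],[0,0,0,0,0,0,26],[0,0,0,0,0,0,22],[0,0,0,0,0,0,20],[0,0,0,0,0,0,20],[0,0,0,0,0,0,20],[0,0,0,0,0,0,20],[0,0,0,0,0,0,20]])

```text
time: 9.47
tool_pos: [0.4404, -0.2813, 0.1074]
ee_rot: [-3.138, -0.004, 1.389]
wrist_force: [-0.8, 0.4, -0.3]
width: 0.0254
finger_force: 30.0
```

Call:
servo_tool(plan=[[0,0,-0.2,0,0,0,20],[0,0,-0.5,0,0,0,20],[0,0,-0.8,0,0,0,20],[0,0,-1,0,0,0,20],[0,0,-1,0,0,0,20],[0,0,-1,0,0,0,20]])

```text
time: 9.97
tool_pos: [0.4412, -0.2822, 0.2085]
ee_rot: [-3.141, -0.003, 1.389]
wrist_force: [-0.7, -0.5, -1.1]
width: 0.0253
finger_force: 30.0
```

```bash
python3 - <<'E'
from go import *
o=robot.get_obs();print({k:np.round(o[k],4) for k in("time","tool_pos","ee_rot","width","finger_force")})
p=o["tool_pos"]
im=robot.snapshot("scene")[:,:,::-1].copy();cv2.imwrite("pics/scene3.png",im)
q=proj("scene",[p])[0].astype(int);print(q)
c0,r0=q[0]-30,q[1]-25
ax=[p+[0,0,.017],p,p-[0,0,.058]]
R=Ro.from_euler("xyz",o["ee_rot"]); m=p-[0,0,.062]
a=zoom("scene",im,c0,r0,65,80,6,[],0);b=zoom("scene",im,c0,r0,65,80,6,[(ax,(0,0,255)),([m+R.apply([-.01,0,0]),m+R.apply([.01,0,0])],(0,255,0))],0)
cv2.imwrite("pics/hand.png",np.hstack([a,b]))
h=plate(.21,.12,0);print(plate(.159,.12,0))
Y=PB[2]+np.pi/2
legs([(np.r_[.44,-.2,.30],ori(Y)),(plate(.25,.155,0),ori(Y,.155))])
E
```

```text
{'time': np.float64(9.9667), 'tool_pos': array([ 0.4412, -0.2822,  0.2085]), 'ee_rot': array([-3.1408e+00, -2.7000e-03,  1.3888e+00]), 'width': np.float64(0.0253), 'finger_force': np.float64(29.972)}
[336 267]
[4.57974977e-01 2.15486123e-04 1.92856573e-01]
[0.806, -0.156, -0.929] [-0.002, -0.003, -0.162] -> [ 0.44 -0.2   0.3 ]
[0.894, 0.162, 0.09] [-0.0, 0.049, 0.0] -> [ 0.45  -0.11   0.291]
[0.885, 0.162, 0.159] [-0.0, 0.049, 0.0] -> [ 0.459 -0.019  0.282]
```

View pics/hand.png

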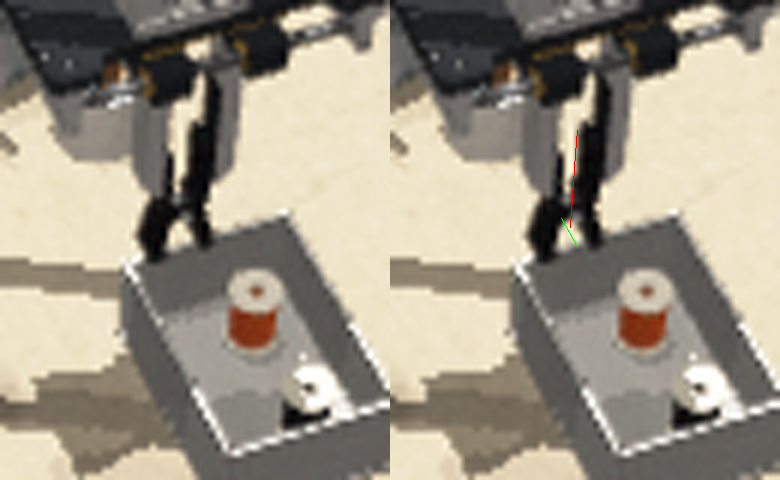

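```bash
python3 - <<'E'
from go import *
Y=PB[2]+np.pi/2; L=.137
legs([(np.r_[.44,-.2,.305],ori(Y)),(plate(.295,L,0),ori(Y,L)),(plate(.215,L,0),ori(Y,L))])
E
```

```text
[0.806, -0.156, -0.979] [-0.002, -0.003, -0.162] -> [ 0.44  -0.2    0.305]
[0.886, 0.162, -0.111] [-0.0, 0.044, 0.0] -> [ 0.45  -0.11   0.316]
[0.891, 0.162, -0.05] [-0.0, 0.044, 0.0] -> [ 0.46  -0.021  0.327]
[0.0, -0.0, 0.8] [-0.0, 0.0, 0.0] -> [ 0.459 -0.01   0.248]
```

Call:
servo_tool(plan=[[0.2,0,-0.5,0,0,-0.05,20],[0.806,-0.156,-0.979,-0.002,-0.003,-0.162,20],[0.806,-0.156,-0.979,-0.002,-0.003,-0.162,20],[0.806,-0.156,-0.979,-0.002,-0.003,-0.162,20],[0.806,-0.156,-0.979,-0.002,-0.003,-0.162,20],[0.806,-0.156,-0.979,-0.002,-0.003,-0.162,20]])

```text
time: 10.52
tool_pos: [0.4398, -0.2001, 0.3035]
ee_rot: [-3.139, -0.001, 1.643]
wrist_force: [0.1, -0.5, -0.9]
width: 0.0253
finger_force: 30.0
```

Call:
servo_tool(plan=[[0.3,0.05,-0.05,0,0.015,0,20],[0.6,0.1,-0.08,0,0.03,0,20],[0.886,0.162,-0.111,0,0.044,0,20],[0.886,0.162,-0.111,0,0.044,0,20]])

```text
time: 10.85
tool_pos: [0.4499, -0.1084, 0.3142]
ee_rot: [-3.138, -0.073, 1.645]
wrist_force: [-0.5, -0.5, -0.9]
width: 0.0253
finger_force: 30.0
```

Call:
servo_tool(plan=[[0.3,0.05,-0.02,0,0.015,0,20],[0.6,0.1,-0.03,0,0.03,0,20],[0.891,0.162,-0.05,0,0.044,0,20],[0.891,0.162,-0.05,0,0.044,0,20],[0.891,0.162,-0.05,0,0.044,0,20],[0.891,0.162,-0.05,0,0.044,0,20]])

```text
time: 11.35
tool_pos: [0.4595, -0.0225, 0.3258]
ee_rot: [-3.138, -0.138, 1.641]
wrist_force: [0.8, 0.6, -0.9]
width: 0.0253
finger_force: 30.0
```

```bash
python3 - <<'E'
from go import *
Y=PB[2]+np.pi/2; L=.137
o=robot.get_obs();print({k:np.round(o[k],4) for k in("time","tool_pos","ee_rot","width","finger_force","joint_positions")})
legs([(plate(.225,L,0),ori(Y,L)),(plate(.166,L,0),ori(Y,L))])
E
```

```text
{'time': np.float64(11.35), 'tool_pos': array([ 0.4595, -0.0225,  0.3258]), 'ee_rot': array([-3.1382, -0.1377,  1.6411]), 'width': np.float64(0.0253), 'finger_force': np.float64(29.9719), 'joint_positions': array([-0.2669, -0.0921,  1.3529,  0.1374,  1.9268, -0.2924])}
[0.017, 0.004, 0.688] [-0.002, -0.0, -0.001] -> [ 0.459 -0.011  0.258]
[-0.0, 0.0, 0.59] [0.0, 0.0, 0.0] -> [ 0.458 -0.003  0.199]
```

Call:
servo_tool(plan=[[0.017,0.004,0.2,0,0,0,20],[0.017,0.004,0.4,0,0,0,20],[0.017,0.004,0.6,0,0,0,20],[0.017,0.004,0.688,0,0,0,20],[0.017,0.004,0.688,0,0,0,20],[0.017,0.004,0.688,0,0,0,20],[0.017,0.004,0.688,0,0,0,20]])

```text
time: 11.93
tool_pos: [0.4598, -0.0107, 0.2611]
ee_rot: [3.14, -0.137, 1.643]
wrist_force: [0.1, 0.5, -0.5]
width: 0.0251
finger_force: 30.0
```

```bash
python3 - <<'E'
from go import *
Y=PB[2]+np.pi/2; L=.137
o=robot.get_obs();print({k:np.round(o[k],4) for k in("time","tool_pos","ee_rot","width","finger_force")})
p=o["tool_pos"];R=Ro.from_euler("xyz",o["ee_rot"])
im=robot.snapshot("scene")[:,:,::-1].copy();cv2.imwrite("pics/scene4.png",im)
ax=[p+R.apply([0,0,s]) for s in(0,.064)]; end=p+R.apply([0,0,.124])
import ov
L2=[(ax,(0,0,255)),([ax[1],end],(255,0,255)),(ov.rim(PB,0),(0,255,0))]
a=zoom("scene",im,270,185,60,70,6,[],0);b=zoom("scene",im,270,185,60,70,6,L2,0)
cv2.imwrite("pics/pre.png",np.hstack([a,b]))
legs([(plate(.166,L,0),ori(Y,L))])
E
```

```text
{'time': np.float64(11.9333), 'tool_pos': array([ 0.4598, -0.0107,  0.2611]), 'ee_rot': array([ 3.1396, -0.1372,  1.6426]), 'width': np.float64(0.0251), 'finger_force': np.float64(29.9721)}
[-0.013, -0.013, 0.624] [0.002, -0.0, -0.0] -> [ 0.458 -0.003  0.199]
```

View pics/pre.png

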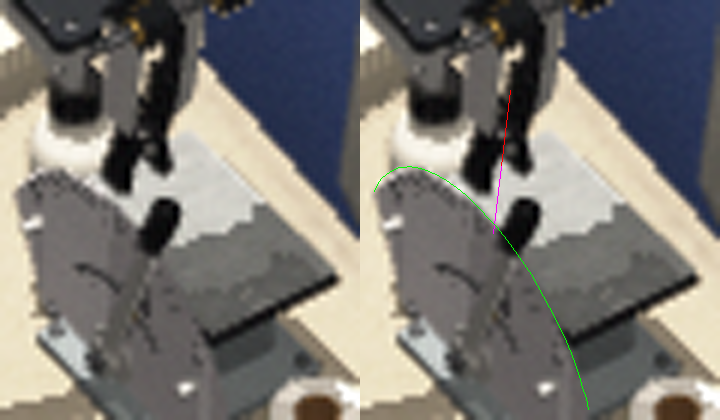

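Call:
servo_tool(plan=[[-0.013,-0.013,0.1,0,0,0,20],[-0.013,-0.013,0.2,0,0,0,20],[-0.013,-0.013,0.3,0,0,0,20],[-0.013,-0.013,0.4,0,0,0,20],[-0.013,-0.013,0.5,0,0,0,20],[-0.013,-0.013,0.58,0,0,0,20],[-0.013,-0.013,0.62,0,0,0,20],[-0.013,-0.013,0.62,0,0,0,20],[-0.013,-0.013,0.62,0,0,0,20],[-0.013,-0.013,0.62,0,0,0,20]])

```text
time: 12.82
tool_pos: [0.4578, -0.0029, 0.199]
ee_rot: [3.14, -0.138, 1.643]
wrist_force: [-1.0, -0.6, -0.6]
width: 0.0251
finger_force: 30.0
```

```bash
python3 - <<'E'
from go import *
o=robot.get_obs();print({k:np.round(o[k],4) for k in("time","tool_pos","ee_rot","width","finger_force","wrist_force","wrist_torque")})
L=.137;legs([(plate(.166,L,0),ori(PB[2]+np.pi/2,L))])
E
```

```text
{'time': np.float64(12.8167), 'tool_pos': array([ 0.4578, -0.0029,  0.199 ]), 'ee_rot': array([ 3.1402, -0.1377,  1.6435]), 'width': np.float64(0.0251), 'finger_force': np.float64(29.9721), 'wrist_force': array([-1.0416, -0.5635, -0.6416]), 'wrist_torque': array([-0.0949, -0.0492, -0.0187])}
[-0.005, 0.004, -0.005] [0.001, -0.0, 0.0] -> [ 0.458 -0.003  0.199]
```

Call:
servo_tool(plan=[[0,0,0,0,0,0,28],[0,0,0,0,0,0,31],[0,0,0,0,0,0,34],[0,0,0,0,0,0,37],[0,0,0,0,0,0,40],[0,0,0,0,0,0,43],[0,0,0,0,0,0,47],[0,0,0,0,0,0,52],[0,0,0,0,0,0,58],[0,0,0,0,0,0,62],[0,0,0,0,0,0,62],[0,0,0,0,0,0,62]])

```text
time: 13.82
tool_pos: [0.4574, -0.0028, 0.1985]
ee_rot: [3.141, -0.138, 1.643]
wrist_force: [0.5, 0.4, 0.2]
width: 0.0621
finger_force: 0.0
```

Call:
servo_tool(plan=[[0,0,-0.2,0,0,0,62],[0,0,-0.4,0,0,0,62],[0,0,-0.6,0,0,0,62],[0,0,-0.8,0,0,0,62],[0,0,-1,0,0,0,62],[0,0,-1,0,0,0,62]])

```text
time: 14.32
tool_pos: [0.4599, -0.0171, 0.3019]
ee_rot: [3.134, -0.135, 1.644]
wrist_force: [-0.2, -0.1, 0.3]
width: 0.062
finger_force: 0.0
```

Call:
servo_tool(plan=[[-0.5,0,-0.3,0,0,0,62],[-0.8,0,-0.4,0,0,0,62],[-1,0,-0.4,0,0,0,62],[-1,0,-0.4,0,0,0,62],[-1,0,-0.4,0,0,0,62]])

```text
time: 14.73
tool_pos: [0.4658, -0.1216, 0.3217]
ee_rot: [-3.14, -0.14, 1.641]
wrist_force: [-0.0, -0.2, -0.6]
width: 0.0619
finger_force: 0.0
```

Call:
servo_tool(plan=[[-0.5,0,0,0,0,0,62],[-0.8,0,0,0,0,0,62],[-1,0,0,0,0,0,62],[-1,0,0,0,0,0,62],[-1,0,0,0,0,0,62]])

```text
time: 15.15
tool_pos: [0.473, -0.2188, 0.3082]
ee_rot: [-3.14, -0.141, 1.643]
wrist_force: [0.4, -0.1, 0.5]
width: 0.0617
finger_force: 0.0
```

```bash
python3 - <<'E'
from go import *
import ov
o=robot.get_obs();print({k:np.round(o[k],4) for k in("time","tool_pos","ee_rot","width")})
ims={n:robot.snapshot(n)[:,:,::-1].copy() for n in("scene","top")}
for n in ims: cv2.imwrite(f"pics/{n}5.png",ims[n])
c=lambda s:plate(s,.137,0)
L=[(ov.rim(PB,0),(0,255,0)),([c(.102),c(.18)],(0,0,255)),(ov.rad(PB,-.0095,.35,.08,.184),(255,0,255))]
s=zoom("scene",ims["scene"],272,190,44,58,9,[],0);s2=zoom("scene",ims["scene"],272,190,44,58,9,L,0)
out=np.zeros((598,800,3),np.uint8)
s=cv2.resize(s,(396,522))[:400];out[:400,:396]=s;out[:400,400:796]=s2[:400]
t=zoom("top",ims["top"],290,236,66,32,6,[],0);t2=zoom("top",ims["top"],290,236,66,32,6,L,0)
out[404:596,:396]=t;out[404:596,400:796]=t2
cv2.imwrite("pics/fin.png",out)
E
```

```text
{'time': np.float64(15.15), 'tool_pos': array([ 0.473 , -0.2188,  0.3082]), 'ee_rot': array([-3.14  , -0.1406,  1.643 ]), 'width': np.float64(0.0617)}
```

View pics/fin.png

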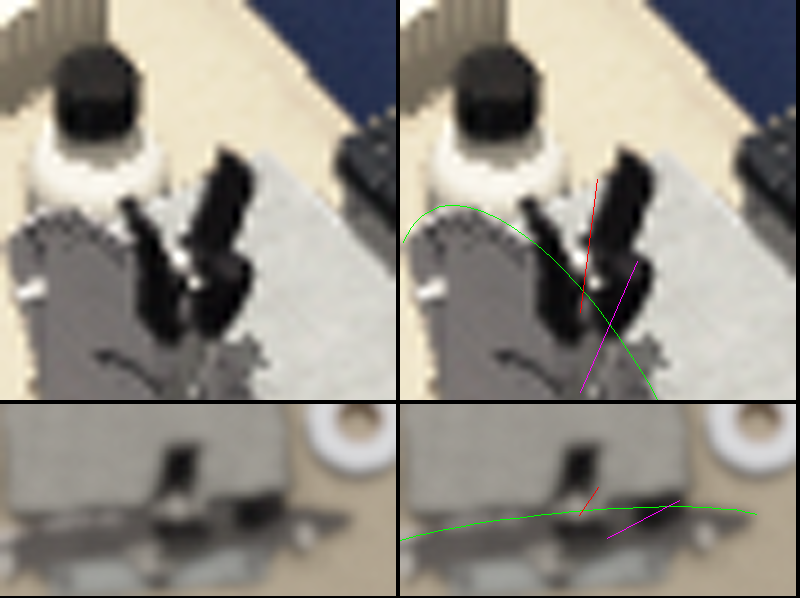

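```bash
python3 - <<'E'
from go import *
S=lambda q:np.array([272+(q[0]+.5)/9-.5,190+(q[1]+.5)/9-.5]);Tq=lambda q:np.array([290+(q[0]+.5)/6-.5,236+(q[1]-404+.5)/6-.5])
def pts(v): # pin polar r,a ; clip tilt t
    r,a,t,x0=v; pin=np.array([0,-r*np.sin(a),.035+r*np.cos(a)]);u=np.array([0,-np.sin(t),np.cos(t)])
    X=np.array([x0,0,0]);e=np.array([1,0,0])
    return T(PB,[pin+X+.049*u-.022*e,pin+X+.049*u+.022*e,pin+X-.031*u-.007*e])
def res(v):
    P=pts(v);s=proj("scene",P);t=proj("top",P)
    return np.r_[(s[0]-S((130,205))),(s[1]-S((235,158))),(s[2]-S((165,335))),(t[1]-Tq((185,452))),(v[2]-.137)/.05]
f=least_squares(res,[.13,.137,.137,0],x_scale=.1,loss="soft_l1");r,a,t,x0=f.x
print(np.round(f.x,4),np.round(res(f.x),2))
m=np.array([-r*np.sin(a)+.028*np.sin(t),r*np.cos(a)-.028*np.cos(t)])
for lev in(.33,.35,.37):
    yl=np.array([np.cos(lev),np.sin(lev)]);zl=np.array([-np.sin(lev),np.cos(lev)]);print(lev,"y",m@yl,"z",m@zl-.165)
E
```

```text
[ 0.1271  0.1256  0.0951 -0.0027] [ 0.55  0.24 -0.2   0.11 -0.82 -0.29  0.11 -0.29 -0.84]
0.33 y 0.01928229377984192 z -0.06779366747309035
0.35 y 0.02122243449431983 z -0.06819872825794815
0.37 y 0.02315408651796203 z -0.06864250826083634
```

```bash
python3 - <<'E'
from go import *
im=cv2.imread("pics/scene2.png").max(axis=2)
n,lab,st,ce=cv2.connectedComponentsWithStats((im[214:232,288:304]<60).astype(np.uint8))
print([(st[i,4],ce[i]+[288,214]) for i in range(1,n)])
i=1+np.argmax(st[1:,4]);c=ce[i]+[288,214]
for a in np.arange(.27,.44,.02): print(round(a,2),np.round(proj("scene",[plate(.161,a,-.0095)])[0]-c,2))
im0=cv2.imread("pics/scene0.png").max(axis=2)
n,lab,st,ce=cv2.connectedComponentsWithStats((im0[194:210,264:278]<60).astype(np.uint8));i=1+np.argmax(st[1:,4]);print("start lever ref",[np.round(proj("scene",[plate(.161,a,-.0095)])[0]-ce[i]-[264,194],2) for a in(-.62,-.6,-.58)])
E
```

```text
[(np.int32(41), array([295.95121951, 222.53658537]))]
0.27 [-1.65 -3.66]
0.29 [-1.1  -2.92]
0.31 [-0.56 -2.18]
0.33 [-0.02 -1.43]
0.35 [ 0.52 -0.67]
0.37 [1.06 0.11]
0.39 [1.59 0.89]
0.41 [2.12 1.68]
0.43 [2.64 2.48]
start lever ref [array([-0.31, -0.14]), array([ 0.1, -0.1]), array([ 0.53, -0.05])]
```

```bash
python3 -c "
from bench import robot
print(robot.close_job())"
```

```text
the job is handed in; nothing more can be done
None
```

The job is handed in, but no verdict came back: by camera measurement the lever is at about 0.355 rad and the pointer at about 0.365 rad, and the clip sits on the rim about 21 mm left of the lever's centre line, all inside the limits.

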